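Lift a nest insert out of its fixture with the lifting key and hold it level

ROBOT

A 7-joint arm with a two-finger parallel gripper is mounted at the origin on a cart in front of the work surface, level with it; the furniture and walls round the work are solid. World frame = base frame: x ahead of the robot, y to its left, z up, the work surface at z = 0. Lengths are in m, angles in rad, forces in N, time in s.
With the tool pointing down it reaches from about 0.4 to 0.85 m from the base axis. Payload 10.4 kg.
Tool frame: the origin (TCP) lies midway between the tips of the shut fingers; the grasp point (between the pads) lies 19 mm behind it; z points along the fingers, y is the line along which they close (so a half turn about z gives the same grasp; the last joint's range is limited). The gripper opens to 87 mm and grips with 3 to 60 N. Pads are 19 mm wide; open, the fingers measure 117 mm over their backs; the gripper's body (75 mm by 190 mm) begins 51 mm behind the grasp point.
Start: joints at [1.145, 0.332, -0.065, 1.46, 0.022, 1.35, -0.088], TCP at [0.245, -0.575, 0.223] pointing down, gripper open.
Joint ranges: [-2.6, 2.6], [-0.5, 2.12], [-1.47, 1.34], [0.16, 2.42], [-1.27, 4.41], [0.06, 2.06], [-2.6, 2.6]. Speed limits (rad/s): [2.22, 2.22, 2.79, 2.79, 3.14, 3.14, 3.14].

INTERFACE

Orientations are given as a rotation vector (axis times angle).
In Python, from cell import r gives the robot as it stands.
- The arm moves only by the shell command python3 -m handwheel 'ROWS' [FORCE]. ROWS is JSON, a list that holds one entry, the list of rows, each a list of 5 numbers: the shift along the tool's x, y, z in units of 0.025 m (1.0 is 0.025 m), then the turn about the tool's z in units of 0.12 rad (1.0 is 0.12 rad), then the closure, from -1 (fully open) to 1 (shut), so that 0 is half open. A call has 1 to 12 rows; each row shifts and turns the commanded pose from where the row before left it, along the tool's axes as they then stand; what a row does not reach is not made up. A row lasts 1/12 s, in which the tool goes at most 41.7 mm and 7.16 degrees, less where a joint would pass 70% of its speed; a pose out of reach is approached as far as the arm can. A call with a number of a shift or a turn outside -1 to 1 is refused whole. A call with a gripper value outside its range is refused whole. The fingers move at their own pace and stop on an object; FORCE is the grip in N (left out, the last holds). Time passes only in rows, so rows that do not move let the fingers close. It gives the time, the measured TCP pose, the force, the opening and the grip force at its end, in the units of the state.
- r.get_obs(): the state, without advancing time (a new reading comes with each control period).
- r.get_image(name): name is "scene" or "top" or "wrist"; returns a dict with "image" (420x560x3 uint8, blue, green, red), "intrinsics" (3x3 intrinsics, pixels), "world_to_cam" (4x4, takes a point from world to camera coordinates); the wrist camera has in their place "tool_from_camera" (4x4, takes a point from camera to tool coordinates, whose origin is the TCP and whose axes are the flange's). Camera axes: x right, y down, z forward; pixel columns grow to the right and rows downward; lengths in m; the calibration is good to about 2 mm. A picture is of the moment at which its call begins: read the wrist's pose just before it. There is no depth.
- r.sign_off(): hands the job in; it is judged then, once.
Trained networks look in the newest picture that a camera, given by its name, has taken for a name from the list of things; names that differ only in an ending like _2 or _b are one class to them, and where a whole thing is asked for, a point or a joint stands for the part that bears it (a point fixed in the world has none). Each returns a list of dicts, best first, with "conf" (0 to 1); they miss things now and then, are a little off and sometimes report something else, mostly with a low value. They report only what shows in the picture. A call takes as long as a camera call.
- r.find_in(camera, label): "centre" ([x, y, z] in m, in world coordinates, good to about 4 mm: the middle of the surface that is visible of it).
The state is a dict: "t": time; "joint_pos": joint angles; "qvel": joint speeds; "joint_efforts": joint torques, N m; "tool_pos": TCP position; "eef_rot": TCP orientation; "wrist_force": force on the tool from outside, world axes, zero at the start; "ft_torque": the same for the moment, N m; "grip_width": finger opening in m; "grasp_force": force on a finger pad.
Only numpy, scipy, OpenCV 4.12 (cv2) and the standard library are available. Lean on these libraries where they do the work, as an engineer would, in place of code of your own. Each camera call takes 0.05 s, during which the arm holds its last target. There are 200 camera calls.

TASK

Pull the red-handled lifting key straight up out of its upright holder, put its foot through the slot in the middle of the aluminium nest insert, give it a quarter turn, and lift the insert out of the fixture on the key. Keep the insert level all the way and finish while still holding it on the key, steady and level, straight above its pocket with at least 6 cm of air beneath it, so that I can clean out the pocket. Do not knock the loose parts lying around the work.

Things in the scene. Friction and masses are not known exactly. Their poses are not given: they have to be found in the camera images.
- key_handle (a point): Centre of the red T-handle of the lifting key (0.22 kg): a flat-sided bar 70 mm long (key's x), 18 wide (y), 22 high, top of the key; z points up. Under it: red neck 16 dia x 26, flange 40 dia x 5, steel body 26 dia x 50, waist 9.6 dia x 14, foot parallel to the handle. The body's lower end (shoulder) is 92 mm, the foot's lowest face 114 mm below this point.
- key_foot (a point): On the key's axis at the top face of its foot, 106 mm below the handle's centre. The foot is a flat steel bar 24 mm long (key's x), 10 wide (y), 5 thick, with a 3 mm lead-in of 20 x 7 mm under it.
- holder_rim (a point): Centre of the open top of the holder: a blue upright tube, 80 mm high, 44 mm outside and 29 mm inside diameter, on a bolted round foot of 84 mm. The key's flange rests on its rim, the part below hangs in the tube, turned any way; it comes out straight upward, 72 mm until its lowest face is clear.
- insert_slot (a point): Slot centre on the top face of the nest insert: loose aluminium plate 84 mm (x) x 150 (y) x 12 thick, about 0.4 kg, two black ring seats 6 mm high, flush in the fixture's pocket; mass centre 6 mm below this point. Slot 28 mm along x, 14 along y, right through. With the key's shoulder on the plate the foot is 2 mm under the plate, free to turn; across the slot it carries the plate.
- pocket (a point): Centre of the fixture's pocket, level with its top face 32 mm above the bench. Fixture: dark steel block 140 mm (x) x 200 (y), bolted down. Pocket 87 x 153 mm, 12 deep, 1.5 mm clear of the insert all round; under its middle a well 42 mm square, 14 mm deeper, where the key's foot can turn.
- casting: Loose white casting, about 51 x 55 mm and 42 mm high, standing on the bench as a bystander; origin under its middle. To the left of the work stands a fixed stack of blue crates 0.5 m tall (from y = 0.43 on).
- stator: Loose stator pack with a green ring, 58 x 58 mm and 31 mm high, a bystander; origin under its middle. Behind it, to the right of the work, stands a green hand press 0.53 m tall (from about x = 0.62, y = -0.37 to -0.21, lever higher to its right): swing the arm clear of it.
- ring_gauge: Loose steel ring gauge, 48 mm diameter and 14 mm high, a bystander; origin under its middle.

How it is judged:
On the way, in this order (a step that is already met when the one before it is completed fails the run):
1. the key is out of the holder: its foot is above the holder's rim, the key upright (z of key_foot in the frame of holder_rim above 0.01 m and angle between key_handle's own z axis and vertical below 0.3 rad), for 0.1 s.
2. the key's foot is through the slot, below the insert, which lies in its pocket (z of key_foot in the frame of insert_slot below -0.0115 m and horizontal distance between key_foot and insert_slot below 0.006 m and height (world z) of insert_slot below 0.036 m and angle between the x axis of key_foot and the x axis of insert_slot, either way round below 0.5 rad), for 0.1 s.
3. the key is turned so that its foot crosses the slot, the insert still in its pocket (z of key_foot in the frame of insert_slot below -0.0115 m and angle between the x axis of key_foot and the x axis of insert_slot, either way round above 0.8 rad and height (world z) of insert_slot below 0.036 m), for 0.1 s.
At the end, for the whole second after the job is handed in: The insert hangs on the key's foot, turned over 45 degrees across the slot; key gripped, upright to 0.15 rad. Insert: 55 mm or more of air above the fixture, level to 0.09 rad, within 40 mm of over the pocket's middle, under 20 mm/s and 0.15 rad/s, touched by neither robot nor fixture (height (world z) of insert_slot above 0.099 m and angle between insert_slot's own z axis and vertical below 0.09 rad and angle between key_handle's own z axis and vertical below 0.15 rad and horizontal distance between insert_slot and pocket below 0.04 m and linear speed of insert below 0.02 m/s and angular speed of insert below 0.15 rad/s and z of key_foot in the frame of insert_slot below -0.01 m and angle between the x axis of key_foot and the x axis of insert_slot, either way round above 0.8 rad and contact force between insert and key above 1 N and contact force between key and the fingers above 2 N and contact force between insert and the arm below 0.3 N and contact force between insert and the fingers below 0.3 N and contact force between each of insert, key and fixture below 0.2 N); the arm keeps its last pose, push and grip.
It fails at once if the insert is tipped by more than about 14 degrees (angle between insert_slot's own z axis and vertical above 0.25 rad).
It fails at once if the casting is pushed more than 2 cm (distance of casting from where it was at the start of the episode above 0.02 m).
It fails at once if the stator is pushed more than 2 cm (distance of stator from where it was at the start of the episode above 0.02 m).
It fails at once if the ring gauge is pushed more than 2 cm (distance of ring_gauge from where it was at the start of the episode above 0.02 m).
It also fails if it takes over 54 s, if anything falls off the work surface, if the arm or the gripper's body presses on something with over 40 N, if the wrist force passes 120 N, or if a joint passes its speed limit or range.

## Working session

There is one attempt and no reset: what is moved stays moved. The work goes in short steps, Python scripts to look and compute and a shell command to move; the robot and the scene stay as the last step left them, time stands still between calls to the robot, and variables do not carry over. Pictures are saved under pics/ and viewed, at most 10 in all, crops included, and the job is handed in when it is done.

```bash
ls; mkdir -p pics; cat > h.py <<'E'
import numpy as np,cv2
from scipy.spatial.transform import Rotation as R
from cell import r
def save(cam,fn):
    d=r.get_image(cam); cv2.imwrite('pics/'+fn,d['image']); return d
E
python3 - <<'E'
from h import *
o=r.get_obs(); print({k:np.round(v,3) for k,v in o.items()}); print(R.from_rotvec(o['eef_rot']).as_matrix().round(3))
for c in ['scene','top']:
    save(c,c+'0.png')
    for n in ['key_handle','key_foot','holder_rim','insert_slot','pocket','casting','stator','ring_gauge']:
        print(c,n,[(np.round(x['centre'],3).tolist(),round(x['conf'],2)) for x in r.find_in(c,n)[:2]])
E
```

```text
pics
{'t': np.float64(0.0), 'joint_pos': array([ 1.145,  0.333, -0.065,  1.461,  0.022,  1.35 , -0.089]), 'qvel': array([ 0.001, -0.001,  0.001,  0.001, -0.001, -0.   ,  0.   ]), 'joint_efforts': array([-1.0000e-03, -6.2326e+01,  2.5000e-02, -3.8989e+01, -6.1000e-02,
        4.0000e-02,  0.0000e+00]), 'tool_pos': array([ 0.245, -0.575,  0.222]), 'eef_rot': array([-3.077e+00, -6.280e-01,  1.000e-03]), 'wrist_force': array([-1.001,  0.297, -0.335]), 'ft_torque': array([-0.021, -0.021, -0.012]), 'grasp_force': np.float64(0.0), 'grip_width': np.float64(0.087)}
[[ 0.92   0.392 -0.001]
 [ 0.392 -0.92   0.001]
 [-0.    -0.001 -1.   ]]
scene key_handle [([0.496, 0.264, 0.12], 0.68)]
scene key_foot [([0.495, 0.26, 0.118], 0.81)]
scene holder_rim [([0.493, 0.247, 0.007], 0.83)]
scene insert_slot [([0.461, -0.037, 0.034], 0.61)]
scene pocket [([0.424, -0.052, 0.033], 0.67)]
scene casting [([0.462, -0.04, 0.033], 0.74), ([0.658, -0.056, 0.022], 0.62)]
scene stator [([0.678, -0.143, 0.019], 0.75), ([0.495, 0.261, 0.118], 0.65)]
scene ring_gauge [([0.652, 0.017, 0.013], 0.65)]
top key_handle [([0.502, 0.262, 0.128], 0.7)]
top key_foot [([0.499, 0.264, 0.132], 0.62)]
top holder_rim [([0.496, 0.252, 0.006], 0.81), ([0.681, -0.139, 0.024], 0.74)]
top insert_slot [([0.461, -0.029, 0.033], 0.58)]
top pocket [([0.46, -0.032, 0.036], 0.88)]
top casting [([0.667, -0.051, 0.035], 0.7)]
top stator [([0.684, -0.141, 0.024], 0.98), ([0.666, -0.05, 0.034], 0.42)]
top ring_gauge [([0.659, 0.025, 0.01], 0.71)]
```

View pics/top0.png

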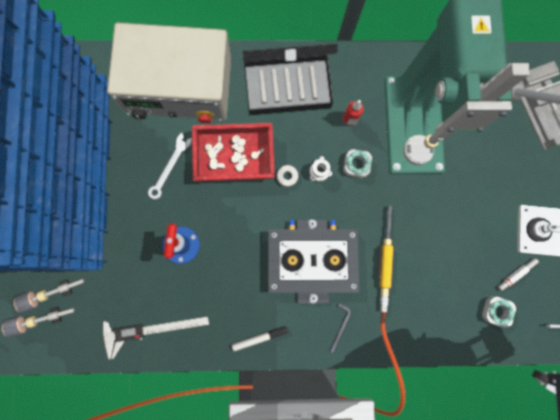

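View pics/scene0.png

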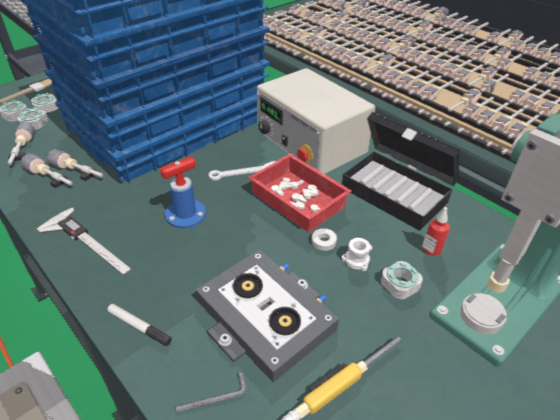

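The top view shows the holder with the key at about (175,242), its red handle running close to image-vertical (world x). The insert's slot is at (313,261), also along world x. The bystanders are at (288,175), (320,168) and (357,163). Next I'll measure the key, plate and slot by segmentation.

```bash
cat >> h.py <<'E'
def toplane(px,d,z,obs=None):
    """pixels Nx2 -> world points on plane z"""
    K=np.array(d['intrinsics']); px=np.atleast_2d(px).astype(float)
    if 'world_to_cam' in d: T=np.linalg.inv(np.array(d['world_to_cam']))
    else:
        W=np.eye(4); W[:3,:3]=R.from_rotvec(obs['eef_rot']).as_matrix(); W[:3,3]=obs['tool_pos']
        T=W@np.array(d['tool_from_camera'])
    ray=(np.linalg.inv(K)@np.c_[px,np.ones(len(px))].T).T@T[:3,:3].T
    return T[:3,3]+ray*((z-T[2,3])/ray[:,2])[:,None]
def blob(mask,near,d,z,obs=None,amin=20):
    """min-area rectangle (world xy) of the component nearest pixel `near`"""
    cs,_=cv2.findContours(mask.astype(np.uint8),cv2.RETR_EXTERNAL,cv2.CHAIN_APPROX_NONE)
    cs=[c for c in cs if cv2.contourArea(c)>amin]
    c=min(cs,key=lambda c:np.hypot(*(c.reshape(-1,2).mean(0)-near)))
    w=toplane(c.reshape(-1,2),d,z,obs)[:,:2]
    (x,y),s,a=cv2.minAreaRect((w*1000).astype(np.float32))
    return c.reshape(-1,2).mean(0).round(1),np.round([x,y],1),np.round(s,1),round(a,1)
E
python3 - <<'E'
from h import *
d=r.get_image('top'); im=d['image'].astype(int); b,g,rr=im[...,0],im[...,1],im[...,2]
red=(rr>110)&(g<70)&(b<80)
print('handle',blob(red,(172,242),d,.133))
w=(im.min(2)>130)
print('plate',blob(w,(313,261),d,.032,amin=100))
print(im[252:272,306:322,1])
c=np.array(d['world_to_cam']);print(np.linalg.inv(c)[:3,3])
cv2.imwrite('pics/c.png',cv2.resize(d['image'][200:310,140:370],None,fx=3.4,fy=3.4,interpolation=2))
E
```

```text
handle (array([170.2, 240.5]), array([497.6, 265.1]), array([24.3, 69. ]), 84.1)
plate (array([312.7, 260. ]), array([459.9, -30.4]), array([153.8,  88.8]), 89.4)
[[238 238 238 237 236 235 234 233 233 233 235 237 237 238 239 239]
 [237 237 236 234 227 221 217 216 214 216 221 232 236 238 238 238]
 [238 238 236 228 211 180 163 159 156 166 196 225 236 238 238 237]
 [238 239 236 225 189 136 105  98 101 123 174 222 236 239 239 236]
 [240 240 237 226 184 119  74  64  72 108 171 221 236 240 240 236]
 [239 239 238 226 184 118  71  58  66 103 168 221 237 240 239 231]
 [239 240 238 228 186 119  70  57  65 103 165 218 236 240 238 224]
 [238 240 238 230 193 125  69  60  65 102 159 216 235 240 238 222]
 [237 239 238 230 198 127  73  56  65  97 154 213 234 239 237 223]
 [236 238 237 230 199 128  72  56  64  95 151 210 234 238 237 223]
 [236 238 237 230 199 130  72  58  64  94 150 210 233 239 237 229]
 [236 237 237 229 199 131  73  57  63  94 150 209 232 238 237 232]
 [237 238 237 230 202 136  81  67  69  97 153 212 233 238 238 235]
 [237 239 238 232 208 154 112 107 107 124 168 216 234 239 239 237]
 [238 239 238 234 221 193 173 171 171 174 200 225 236 239 239 238]
 [239 239 239 237 232 225 222 220 219 220 226 233 237 240 240 239]
 [239 239 239 239 237 236 235 235 235 234 236 237 239 239 239 239]
 [238 239 239 239 238 238 238 238 238 238 239 238 239 239 239 239]
 [238 239 239 239 239 238 239 239 239 239 239 239 239 239 239 240]
 [239 239 239 239 239 239 240 239 240 239 239 239 239 239 239 239]]
[0.42385867 0.0780689  1.06944907]
```

View pics/c.png

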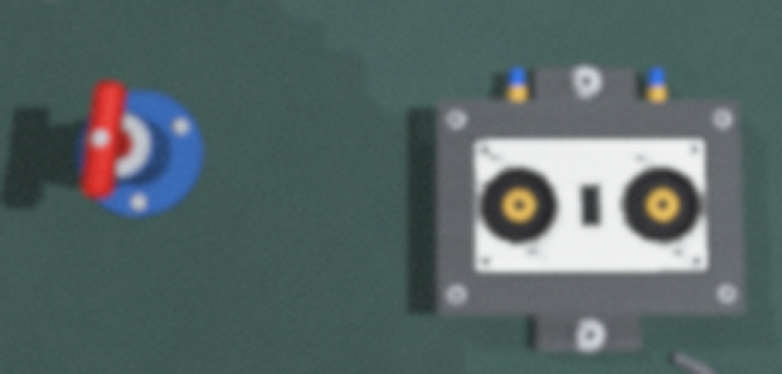

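```bash
cat >> h.py <<'E'
def need(x,y,z,yaw):
    """units still to go to TCP xyz (m) with tool x at world yaw (deg, mod 180)"""
    o=r.get_obs(); M=R.from_rotvec(o['eef_rot']).as_matrix(); cur=np.degrees(np.arctan2(M[1,0],M[0,0]))
    dy=(yaw-cur+90)%180-90
    print('t',round(float(o['t']),2),'pos',o['tool_pos'].round(4),'yaw',cur.round(2),'tilt',M[:,2].round(4),'F',o['wrist_force'].round(1),'w',round(float(o['grip_width']),4),'g',round(float(o['grasp_force']),1))
    print('j',o['joint_pos'].round(2),'shift units',(M.T@(np.array([x,y,z])-o['tool_pos'])/.025).round(2),'turn',round(-np.radians(dy)/.12,2))
E
python3 -m handwheel '[[[1,-0.5,0,0.7,-1],[1,-0.5,0,0.7,-1],[1,-0.5,0,0.7,-1],[1,-0.5,0,0.7,-1],[1,-1,0,0.7,-1],[1,-1,0,0.7,-1],[1,-1,0,0,-1],[1,-1,0,0,-1],[0,-1,0,0,-1],[0,-1,0,0,-1],[0,-1,0,0,-1],[0,-1,0,0,-1]]]'
python3 -c "
from h import *
need(.4976,.265,.2,-5.9)"
```

```text
t: 1.95
tool_pos: [0.4409, -0.3033, 0.2226]
eef_rot: [3.137, -0.158, 0.0]
wrist_force: [1.4, -0.1, 0.4]
grip_width: 0.0871
grasp_force: 0.0
t 1.95 pos [ 0.4409 -0.3033  0.2226] yaw -5.78 tilt [ 0.e+00 -2.e-04 -1.e+00] F [ 1.4 -0.1  0.4] w 0.0871 g 0.0
j [ 0.71  0.15 -0.22  1.69  0.03  1.31 -1.18] shift units [ -0.03 -22.84   0.9 ] turn 0.02
```

```bash

python3 -m handwheel '[[[0,-1,0,0,-1],[0,-1,0,0,-1],[0,-1,0,0,-1],[0,-1,0,0,-1],[0,-1,0,0,-1],[0,-1,0,0,-1],[0,-1,0,0,-1],[0,-1,0,0,-1],[0,-1,0,0,-1],[0,-1,0,0,-1],[0,-0.9,0,0,-1],[0,0,0,0,-1]]]'
python3 - <<'E'
from h import *
o=r.get_obs(); d=save('wrist','w1.png'); need(.4976,.265,.2,-5.9)
print(np.array(d['tool_from_camera']).round(3))
im=d['image'].astype(int)
K=np.array(d['intrinsics']);W=np.eye(4); W[:3,:3]=R.from_rotvec(o['eef_rot']).as_matrix(); W[:3,3]=o['tool_pos']
T=np.linalg.inv(W@np.array(d['tool_from_camera'])); p=K@(T@[.46,-.031,.032,1])[:3]; print('slot px',p[:2]/p[2])
E
```

```text
t: 2.95
tool_pos: [0.4687, -0.0286, 0.223]
eef_rot: [-3.137, 0.149, -0.001]
wrist_force: [-0.8, 0.1, 0.5]
grip_width: 0.0873
grasp_force: 0.0
t 3.0 pos [ 0.4685 -0.0311  0.2228] yaw -5.56 tilt [ 7.e-04  1.e-04 -1.e+00] F [-0.4 -0.4  0. ] w 0.0872 g 0.0
j [ 0.44  0.01 -0.47  1.83  0.01  1.3  -1.7 ] shift units [ 1.00e-02 -1.19e+01  9.10e-01] turn 0.05
[[ 0.    -0.958 -0.287  0.079]
 [ 1.     0.     0.    -0.001]
 [-0.    -0.287  0.958 -0.162]
 [ 0.     0.     0.     1.   ]]
slot px [285.6021798  195.14481152]
```

View pics/w1.png

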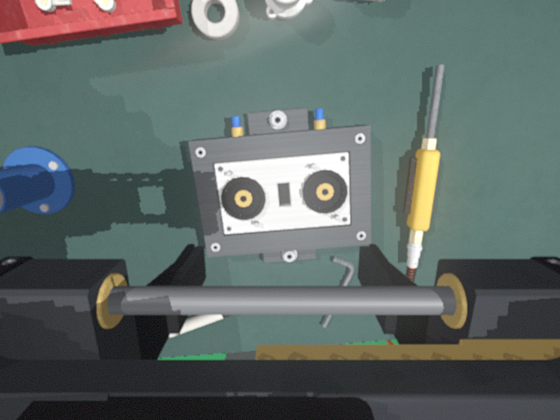

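The wrist view shows the insert squarely, with the slot at about (284,195), close to where the top-camera estimate projects (286,195). I'll refine it from this view.

```bash

python3 - <<'E'
from h import *
o=r.get_obs(); d=r.get_image('wrist'); im=d['image'].astype(int); g=im[...,1]
print('slot',blob((g<130),(284,195),d,.032,o,amin=60))
c=np.zeros(g.shape,bool); c[140:245,205:365]=1
print('plate',blob((im.min(2)>130)&c,(284,195),d,.032,o,amin=1000))
d=r.get_image('top'); print('slot top',blob(d['image'][...,1]<140,(313,261),d,.032))
E
python3 -m handwheel '[[[0,-1,0,0,-1],[0,-1,0,0,-1],[0,-1,0,0,-1],[0,-1,0,0,-1],[0,-1,0,0,-1],[0,-1,0,0,-1],[0,-1,0,0,-1],[0,-1,0,0,-1],[0,-0.9,0,0,-1],[0,0,0,0,-1],[0,0,0,0,-1]]]'
python3 - <<'E'
from h import *
o=r.get_obs(); d=save('wrist','w2.png'); need(.4976,.265,.2,-5.9)
im=d['image'].astype(int); b,g,rr=im[...,0],im[...,1],im[...,2]
K=np.array(d['intrinsics']);W=np.eye(4); W[:3,:3]=R.from_rotvec(o['eef_rot']).as_matrix(); W[:3,3]=o['tool_pos']
T=np.linalg.inv(W@np.array(d['tool_from_camera'])); p=K@(T@[.498,.265,.133,1])[:3]; print('px',p[:2]/p[2])
print('handle',blob((rr>110)&(g<70)&(b<80),p[:2]/p[2],d,.133,o,100))
E
```

```text
slot (array([281.2, 193.1]), array([462.5, -29. ]), array([11. , 22.9]), 89.3)
plate (array([271.9, 198.4]), array([460.6, -32.8]), array([192.2, 123.4]), 84.5)
slot top (array([328.1, 221.2]), array([595.9,  20.7]), array([ 975.5, 1347. ]), 0.4)
t: 4.02
tool_pos: [0.491, 0.1878, 0.2223]
eef_rot: [3.138, -0.158, -0.001]
wrist_force: [0.5, -0.4, -0.4]
grip_width: 0.0869
grasp_force: 0.0
t 4.07 pos [0.4911 0.1867 0.2222] yaw -5.86 tilt [-5.e-04 -6.e-04 -1.e+00] F [ 0.2 -1.1  0.1] w 0.0873 g 0.0
j [ 0.16  0.17 -0.67  1.69  0.11  1.32 -2.21] shift units [-0.06 -3.14  0.89] turn 0.01
px [190.79594374 215.28731223]
handle (array([187.8, 210.7]), array([503. , 263.3]), array([28.3, 66.3]), 83.6)
```

View pics/w2.png

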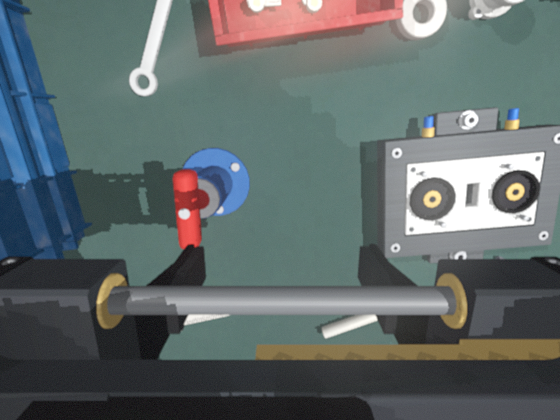

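The handle is at (188,210), running straight up the picture, with its white centre dot at (184,213). I'll move over it and re-measure.

```bash

python3 -m handwheel '[[[0,-1,0,0,-1],[0,-1,0,0,-1],[0,-0.9,0,0,-1],[-0.1,-0.2,0,0,-1],[0,0,0,0,-1],[0,0,0,0,-1]]]'
python3 - <<'E'
from h import *
o=r.get_obs(); d=save('wrist','w3.png'); need(.4985,.264,.103,-5.9)
im=d['image'].astype(int); b,g,rr=im[...,0],im[...,1],im[...,2]
K=np.array(d['intrinsics']);W=np.eye(4); W[:3,:3]=R.from_rotvec(o['eef_rot']).as_matrix(); W[:3,3]=o['tool_pos']
T=np.linalg.inv(W@np.array(d['tool_from_camera'])); p=K@(T@[.498,.265,.133,1])[:3]; print('px',p[:2]/p[2])
print('handle',blob((rr>110)&(g<80)&(b<80),p[:2]/p[2],d,.133,o,100))
print('dot',blob((g>130),p[:2]/p[2],d,.133,o,5))
d=r.get_image('top');print('dot top',blob(d['image'][150:,:,1]>130,(170,90),dict(d,intrinsics=np.array(d['intrinsics'])-[[0,0,0],[0,0,150],[0,0,0]]),.133,None,1))
cv2.imwrite('pics/w3c.png',cv2.resize(im[120:300,180:400].astype(np.uint8),None,fx=3,fy=3))
E
```

```text
t: 4.57
tool_pos: [0.4966, 0.2634, 0.2223]
eef_rot: [3.136, -0.161, -0.0]
wrist_force: [0.4, -0.3, -0.1]
grip_width: 0.0868
grasp_force: 0.0
t 4.62 pos [0.4967 0.2631 0.2224] yaw -5.94 tilt [ 1.0e-04 -1.3e-03 -1.0e+00] F [ 0.  -0.1  0. ] w 0.0873 g 0.0
j [ 0.03  0.27 -0.71  1.6   0.18  1.34 -2.38] shift units [ 0.07 -0.05  4.78] turn -0.01
px [280.9647438  213.02647332]
handle (array([268.1, 203.1]), array([503.9, 273.3]), array([12.6, 66.3]), 80.9)
dot (array([274.7, 210.8]), array([500.3, 270.2]), array([9.2, 8.7]), 84.1)
dot top (array([177.9,  85.8]), array([507.5, 251.6]), array([8.1, 4. ]), 1.0)
```

View pics/w3c.png

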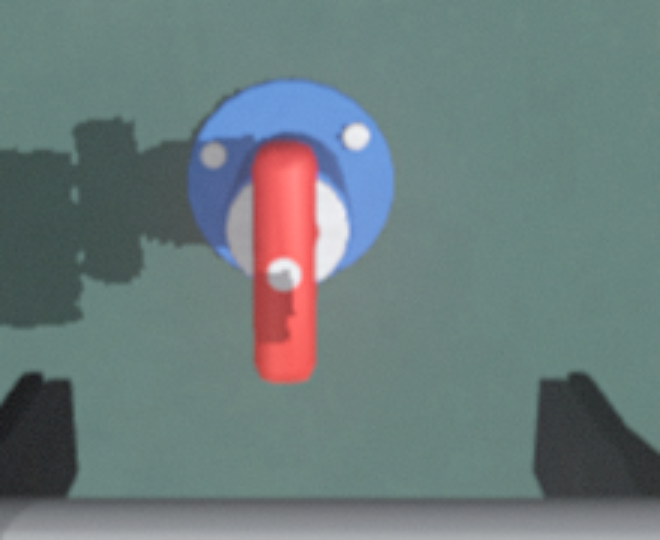

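The handle is vertical in the picture, about 6 px left of the finger centre. Its dot maps to (0.500, 0.270), so I'll shift, descend partway and check again.

```bash

python3 -m handwheel '[[[0.1,-0.2,0.5,0,-1],[0.02,-0.02,1,0,-1],[0,0,0.8,0,-1],[0,0,0,0,-1],[0,0,0,0,-1],[0,0,0,0,-1]]]'
python3 - <<'E'
from h import *
o=r.get_obs(); d=save('wrist','w4.png'); need(.500,.2685,.103,-5.9)
im=d['image'].astype(int); b,g,rr=im[...,0],im[...,1],im[...,2]
K=np.array(d['intrinsics']);W=np.eye(4); W[:3,:3]=R.from_rotvec(o['eef_rot']).as_matrix(); W[:3,3]=o['tool_pos']
T=np.linalg.inv(W@np.array(d['tool_from_camera'])); p=K@(T@[.5,.2685,.133,1])[:3]; print('px',p[:2]/p[2])
print('dot',blob((g>130),p[:2]/p[2],d,.133,o,5))
m=(rr>g+60)&(rr>80); ys,xs=np.nonzero(m); s=abs(xs-p[0]/p[2])<60; s&=abs(ys-p[1]/p[2])<90
print('handle rows/cols',ys[s].min(),ys[s].max(),np.percentile(xs[s],[1,50,99]))
E
```

```text
t: 5.17
tool_pos: [0.5002, 0.2704, 0.1659]
eef_rot: [-3.137, 0.16, -0.001]
wrist_force: [0.3, -0.8, 0.1]
grip_width: 0.0869
grasp_force: 0.0
t 5.22 pos [0.5004 0.2706 0.1663] yaw -5.82 tilt [ 1.7e-03  7.0e-04 -1.0e+00] F [-0.5  0.6  0.5] w 0.0872 g 0.0
j [ 0.01  0.32 -0.7   1.66  0.22  1.24 -2.41] shift units [-0.01  0.09  2.53] turn 0.01
px [286.45019611 239.8527821 ]
dot (array([283.5, 240. ]), array([500.1, 270.5]), array([8.4, 8.3]), 37.4)
handle rows/cols 184 282 [271. 283. 295.]
```

View pics/w4.png

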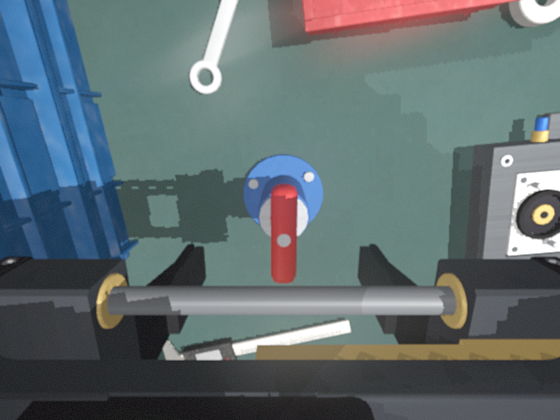

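The handle is centred between the fingers, with its dot at (283,240) mapping to (0.5001, 0.2705). I'll descend and grip.

```bash

python3 -m handwheel '[[[0,0,1,0,-1],[0,0,1,0,-1],[0,0,0.5,0,-1],[0,0,0,0,-1],[0,0,0,0,1],[0,0,0,0,1],[0,0,0,0,1],[0,0,0,0,1],[0,0,0,0,1],[0,0,0,0,1],[0,0,0,0,1],[0,0,0,0,1]]]' 15
python3 -c "
from h import *
need(.500,.2705,.103,-5.9)"
```

```text
t: 6.22
tool_pos: [0.4997, 0.2704, 0.1026]
eef_rot: [3.137, -0.159, 0.0]
wrist_force: [-0.4, 0.7, 0.5]
grip_width: 0.0418
grasp_force: 0.0
t 6.22 pos [0.4997 0.2704 0.1026] yaw -5.8 tilt [ 1.e-04 -1.e-04 -1.e+00] F [-0.4  0.7  0.5] w 0.0418 g 0.0
j [-0.01  0.39 -0.68  1.73  0.27  1.12 -2.45] shift units [ 0.01 -0.   -0.02] turn 0.01
```

```bash

python3 -m handwheel '[[[0,0,0,0,1],[0,0,0,0,1],[0,0,0,0,1],[0,0,0,0,1],[0,0,0,0,1],[0,0,0,0,1],[0,0,0,0,1],[0,0,0,0,1],[0,0,0,0,1]]]' 15
python3 -m handwheel '[[[0,0,0,0,1],[0,0,0,0,1],[0,0,0,0,1],[0,0,0,0,1],[0,0,0,0,1]]]' 50
python3 -c "
from h import *
need(.500,.2705,.203,-5.9)"
```

```text
t: 6.97
tool_pos: [0.4997, 0.2703, 0.1025]
eef_rot: [3.137, -0.159, 0.0]
wrist_force: [0.1, -0.6, 0.4]
grip_width: 0.0176
grasp_force: 15.0
t: 7.38
tool_pos: [0.4997, 0.2703, 0.1025]
eef_rot: [3.137, -0.159, 0.0]
wrist_force: [0.8, -1.1, -0.6]
grip_width: 0.0172
grasp_force: 50.0
t 7.38 pos [0.4997 0.2703 0.1025] yaw -5.8 tilt [ 0.e+00 -2.e-04 -1.e+00] F [ 0.8 -1.1 -0.6] w 0.0172 g 50.0
j [-0.01  0.39 -0.68  1.73  0.27  1.12 -2.45] shift units [ 0.01 -0.01 -4.02] turn 0.01
```

```bash

python3 -m handwheel '[[[0,0,-0.2,0,1],[0,0,-0.4,0,1],[0,0,-0.5,0,1],[0,0,-0.5,0,1],[0,0,-0.5,0,1],[0,0,-0.5,0,1],[0,0,-0.5,0,1],[0,0,-0.5,0,1],[0,0,-0.5,0,1],[0,0,-0.4,0,1],[0,0,0,0,1],[0,0,0,0,1]]]'
python3 -c "
from h import *
need(.4615,-.0305,.213,-0.6)
d=save('scene','s2.png')"
```

```text
t: 8.38
tool_pos: [0.4999, 0.2706, 0.2154]
eef_rot: [-3.137, 0.159, -0.001]
wrist_force: [0.1, 1.0, -2.6]
grip_width: 0.0173
grasp_force: 50.0
t 8.38 pos [0.4999 0.2706 0.2154] yaw -5.8 tilt [ 8.e-04  2.e-04 -1.e+00] F [ 0.1  1.  -2.6] w 0.0173 g 50.0
j [ 0.02  0.29 -0.71  1.6   0.19  1.33 -2.39] shift units [-0.31 12.14  0.09] turn -0.76
```

View pics/s2.png

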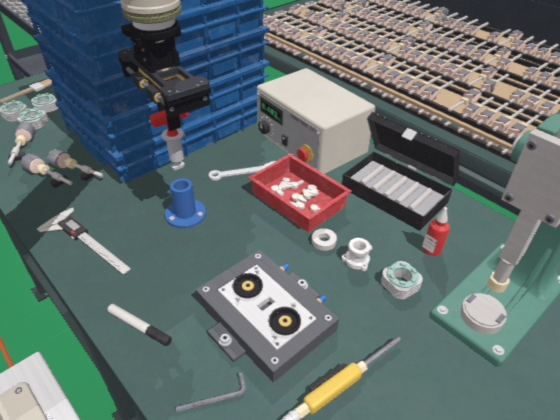

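The key hangs upright with its foot clear of the holder, at (178,165). I'll go beside the insert and measure the slot and the foot in one wrist picture.

```bash

python3 -m handwheel '[[[0,0.5,0,-0.2,1],[0,0.9,0,-0.3,1],[0,1,0,-0.26,1],[0,1,0,0,1],[0,1,0,0,1],[0,1,0,0,1],[0,1,0,0,1],[0,1,0,0,1],[0,1,0,0,1],[-0.5,0.9,0,0,1],[0,0.5,0,0,1],[0,0,0,0,1]]]'
python3 -m handwheel '[[[0,0,0,0,1],[0,0,0,0,1],[0,0,0,0,1]]]'
python3 - <<'E'
from h import *
o=r.get_obs(); d=save('wrist','w5.png'); need(.4615,-.0305,.213,-0.6)
K=np.array(d['intrinsics']);W=np.eye(4); W[:3,:3]=R.from_rotvec(o['eef_rot']).as_matrix(); W[:3,3]=o['tool_pos']
T=np.linalg.inv(W@np.array(d['tool_from_camera']))
pr=lambda P:(lambda p:(p[:2]/p[2]).round(1))(K@(T@np.r_[P,1])[:3])
x,y,z=o['tool_pos']
print('slot px',pr([.4615,-.0305,.032]),'foot',[pr((W@[sx*.012,sy*.005,.087+.005,1])[:3]) for sx in(-1,1) for sy in(-1,1)])
E
```

```text
t: 9.43
tool_pos: [0.4805, 0.0222, 0.2141]
eef_rot: [3.14, -0.023, -0.003]
wrist_force: [-0.3, 0.6, -2.2]
grip_width: 0.0176
grasp_force: 50.0
t: 9.68
tool_pos: [0.4813, 0.027, 0.2148]
eef_rot: [-3.141, 0.013, 0.001]
wrist_force: [-0.3, -0.1, -2.6]
grip_width: 0.0174
grasp_force: 50.0
t 9.73 pos [0.4813 0.0269 0.2148] yaw -0.47 tilt [-3.e-04  3.e-04 -1.e+00] F [-0.5  0.8 -2.5] w 0.0172 g 50.0
j [ 0.41  0.06 -0.57  1.81  0.03  1.28 -1.75] shift units [-0.77  2.3   0.07] turn 0.02
slot px [333.1 206.1] foot [array([277.2, 227. ]), array([288.9, 227. ]), array([277.1, 200. ]), array([289.1, 200. ])]
```

View pics/w5.png

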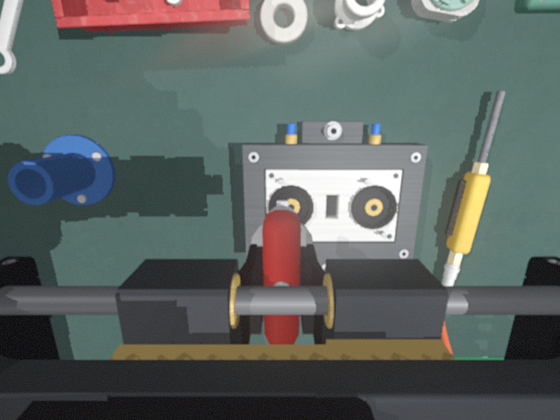

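The slot is at about (332,206), beside the key, and the plate edges span columns 265–403. I'll take a sub-pixel centroid from both the wrist and top images.

```bash

python3 - <<'E'
from h import *
def cen(g,x0,x1,y0,y1):
    p=g[y0:y1,x0:x1].astype(float); hi=np.percentile(p,90); w=np.clip(hi-p-25,0,120) 
    Y,X=np.mgrid[y0:y1,x0:x1]; return np.array([(w*X).sum(),(w*Y).sum()])/w.sum(), (p<(hi+p.min())/2).sum()
o=r.get_obs(); d=r.get_image('wrist')
im=d['image']
c,a=cen(im[...,1],321,344,189,224); print('wrist',c,a,toplane(c,d,.032,o))
print(im[188:226:3,318:346,1])
K=np.array(d['intrinsics']);print(K)
d2=r.get_image('top'); c,a=cen(cv2.imread('pics/top0.png')[...,1],305,323,250,273); print('top',c,a,toplane(c,d2,.032))
# w1 also has slot
E
```

```text
wrist [331.28931745 205.74003466] 263 [[ 0.46194448 -0.02847546  0.032     ]]
[[249 249 250 249 248 249 249 250 249 249 250 249 250 249 249 250 250 249
  249 250 250 251 251 251 250 250 250 251]
 [252 253 252 252 252 253 253 252 253 253 253 253 253 252 253 253 253 254
  253 253 253 253 253 253 253 253 253 253]
 [246 247 247 247 247 247 247 241 230 221 220 222 221 220 222 221 221 221
  220 220 223 236 247 249 248 248 248 249]
 [251 251 251 251 251 251 252 237 178 113 112 112 115 111 113 116 111 113
  125 153 194 233 252 254 253 254 253 253]
 [252 251 251 251 252 252 252 237 174 115 113 114 116 117 117 114 116 117
  134 169 206 239 253 253 253 253 253 253]
 [251 250 251 251 251 251 252 232 163 107 112 115 114 113 118 116 114 119
  138 174 214 242 252 253 252 252 253 253]
 [250 250 251 251 251 251 251 232 160 110 113 114 114 112 116 114 114 124
  141 175 216 245 253 253 252 253 253 254]
 [249 249 249 249 249 250 245 212 142 106 111 116 111 112 117 112 116 123
  150 180 224 248 253 251 251 251 252 252]
 [247 247 246 246 247 248 242 205 138 107 111 112 109 115 112 114 113 126
  160 191 222 245 247 246 247 247 246 247]
 [250 250 250 250 251 252 242 197 137 125 128 129 134 137 136 136 135 143
  165 196 228 250 253 252 251 251 252 252]
 [247 248 247 248 248 248 242 223 215 214 215 214 214 212 210 210 209 208
  212 225 238 249 250 250 250 250 251 250]
 [250 250 250 250 250 250 250 250 251 251 251 250 252 250 251 251 251 251
  251 251 251 250 250 251 251 252 251 252]
 [246 246 246 246 246 247 247 247 247 247 247 246 247 246 247 246 247 247
  248 247 248 247 247 247 247 247 248 248]]
[[314.23821519   0.         281.34912521]
 [  0.         314.23821519 210.14321718]
 [  0.           0.           1.        ]]
top [313.4496725  259.90629595] 54 [[ 0.45994119 -0.03033789  0.032     ]]
```

```bash

python3 - <<'E'
from h import *
o=r.get_obs(); d=r.get_image('wrist'); im=d['image'].astype(int); g=im[...,1];rr=im[...,2]
K=np.array(d['intrinsics']);W=np.eye(4); W[:3,:3]=R.from_rotvec(o['eef_rot']).as_matrix(); W[:3,3]=o['tool_pos']
Wi=np.linalg.inv(W);T=np.linalg.inv(np.array(d['tool_from_camera']))
pr=lambda P:(lambda p:(p[:2]/p[2]).round(1))(K@(T@np.r_[P,1])[:3])
print('dot exp',pr([0,0,-.030]),'handle ends exp',pr([.035,0,-.03]),pr([-.035,0,-.03]),'sides',pr([.02,.009,-.03]),pr([.02,-.009,-.03]))
print('foot tip exp',pr([.012,0,.092]),pr([.012,.005,.087]),pr([.012,-.005,.087]),'flange',pr([.02,0,.023]))
red=(rr>g+60)&(rr>80); red[:,:240]=0; red[:,320:]=0; red[:190]=0
for y in (212,216,220,230,240,250,260,270,340,350):
    x=np.nonzero(red[y])[0]; print(y,(x.min(),x.max(),len(x)) if len(x) else None)
print('dotarea',g[278:300:2,272:294:2])
print('foot'); print(g[192:216:2,268:300:2])
E
```

```text
dot exp [284.4 290. ] handle ends exp [284.7 220.3] [284.2 351. ] sides [304.2 251.4] [264.9 251.4]
foot tip exp [283.1 200. ] [289.2 201.5] [277.  201.5] flange [283.7 216. ]
212 (np.int64(271), np.int64(288), 18)
216 (np.int64(266), np.int64(296), 26)
220 (np.int64(265), np.int64(293), 29)
230 (np.int64(263), np.int64(297), 35)
240 (np.int64(263), np.int64(298), 36)
250 (np.int64(263), np.int64(298), 36)
260 (np.int64(263), np.int64(298), 36)
270 (np.int64(263), np.int64(299), 37)
340 (np.int64(268), np.int64(294), 27)
350 None
dotarea [[ 65  67  67  68  68  62  63  61  58  57  58]
 [ 65  67  66  68  69  64  60  60  56  57  58]
 [ 57  62  98 132 140 125 114  85  58  59  55]
 [ 59 101 140 150 154 147 143 142 106  53  54]
 [ 74  89  91  92  93  94  95  92  90  69  72]
 [ 85  86  87  80  84  83  84  83  84  84  86]
 [ 98  99  98  98 100 101  99  96  99  99 101]
 [112 109 110 112 109 109 106 109 106 110 110]
 [121 120 119 118 120 118 117 118 118 119 117]
 [129 131 132 128 129 131 130 129 129 129 129]
 [143 142 143 144 143 144 142 144 141 143 143]]
foot
[[248 234 190 118  84  87  86  84  86  86  88  91  95  93  94  91]
 [231 189 121  83  84  86  82  82  86  91  91  93  91  93  97  97]
 [196 149  76  86  84  78  82  85  90  89  88  90  95  95  94  98]
 [200 115  80  82  77  82  83  84  86  90 109 148 125 106  93  97]
 [175  81  83  79 107 147 146 147 145 156 190 213 211 196 137  92]
 [143  78  81  77 148 203 210 225 224 225 208 210 211 213 216 136]
 [120  78  74  73 127 165 181 214 228 231 202 157 186 209 211 193]
 [121  81  74  96 132 150 142 143 163 182 161  94  95 202 212 203]
 [119  76 104 139 139 141 141 138 139 141 148 145 115 195 212 200]
 [122 114 128 103  86  88  87  85  88  92 105 135 147 190 214 175]
 [124  94  69  67  73  72  78  77  76  81  78  80  94 133 169 108]
 [ 66  64  68  73  71  74  75  75  79  78  78  80  80  80  86  88]]
```

The gripped handle shows the wrist camera reads about 1.4 mm off in y. With that corrected, both cameras put the slot at about (0.4605, -0.0307).

```bash

python3 -m handwheel '[[[-0.2,0.6,0,0,1],[-0.3,0.9,0,0,1],[-0.33,0.8,0,0,1],[0,0,0.5,0,1],[0,0,0.8,0,1],[0,0,0.8,0,1],[0,0,0.7,0,1],[0,0,0.3,0,1],[0,0,0,0,1],[0,0,0,0,1]]]'
python3 -c "
from h import *
need(.4605,-.0307,.105,-0.6)"
```

```text
t: 10.72
tool_pos: [0.4602, -0.0313, 0.138]
eef_rot: [-3.141, 0.015, -0.0]
wrist_force: [0.8, -0.7, -1.1]
grip_width: 0.0177
grasp_force: 50.0
t 10.72 pos [ 0.4602 -0.0313  0.138 ] yaw -0.55 tilt [ 1.e-04  1.e-04 -1.e+00] F [ 0.8 -0.7 -1.1] w 0.0177 g 50.0
j [ 0.47  0.07 -0.52  1.96  0.04  1.12 -1.64] shift units [ 0.01 -0.03  1.32] turn 0.01
```

```bash

python3 -m handwheel '[[[0.01,-0.02,0.15,0,1],[0,0,0.15,0,1],[0,0,0.1,0,1],[0,0,0.1,0,1],[0,0,0.1,0,1],[0,0,0.1,0,1],[0,0,0,0,1],[0,0,0,0,1]]]'
python3 -c "
from h import *
need(.4605,-.0307,.105,-0.6)"
```

```text
t: 11.38
tool_pos: [0.4602, -0.031, 0.1199]
eef_rot: [3.142, -0.016, -0.0]
wrist_force: [-0.4, 0.2, -2.8]
grip_width: 0.0173
grasp_force: 50.0
t 11.38 pos [ 0.4602 -0.031   0.1199] yaw -0.57 tilt [-3.e-04 -0.e+00 -1.e+00] F [-0.4  0.2 -2.8] w 0.0173 g 50.0
j [ 0.47  0.1  -0.52  1.98  0.05  1.08 -1.65] shift units [ 0.01 -0.01  0.6 ] turn 0.0
```

No contact force, and the foot is already 6.6 mm below the plate's top face. Continuing down.

```bash

python3 -m handwheel '[[[0,0,0.1,0,1],[0,0,0.1,0,1],[0,0,0.1,0,1],[0,0,0.1,0,1],[0,0,0.1,0,1],[0,0,0.05,0,1],[0,0,0,0,1],[0,0,0,0,1],[0,0,0,0,1]]]'
python3 -c "
from h import *
need(.4605,-.0307,.105,-0.6)"
```

```text
t: 12.13
tool_pos: [0.4603, -0.0311, 0.1064]
eef_rot: [3.141, -0.016, 0.0]
wrist_force: [0.5, -0.9, -2.9]
grip_width: 0.0175
grasp_force: 50.0
t 12.13 pos [ 0.4603 -0.0311  0.1064] yaw -0.58 tilt [ 1.e-04 -1.e-04 -1.e+00] F [ 0.5 -0.9 -2.9] w 0.0175 g 50.0
j [ 0.46  0.11 -0.52  1.99  0.06  1.05 -1.66] shift units [ 0.01 -0.01  0.06] turn 0.0
```

```bash

python3 -m handwheel '[[[0,0,0.03,0,1],[0,0,0.03,0,1],[0,0,0,0,1],[0,0,0,0,1],[0,0,0,0,1]]]'
python3 -c "
from h import *
need(.4605,-.0307,.105,-0.6)"
```

```text
t: 12.55
tool_pos: [0.4603, -0.0311, 0.1048]
eef_rot: [3.141, -0.016, 0.0]
wrist_force: [0.2, 0.7, -1.7]
grip_width: 0.0177
grasp_force: 50.0
t 12.55 pos [ 0.4603 -0.0311  0.1048] yaw -0.57 tilt [ 1.e-04 -1.e-04 -1.e+00] F [ 0.2  0.7 -1.7] w 0.0177 g 50.0
j [ 0.46  0.12 -0.52  2.    0.07  1.05 -1.66] shift units [ 0.01 -0.01 -0.01] turn 0.0
```

```bash

python3 -m handwheel '[[[0,0,0,-0.3,1],[0,0,0,-0.5,1],[0,0,0,-0.5,1],[0,0,0,-0.5,1],[0,0,0,-0.5,1],[0,0,0,-0.5,1],[0,0,0,-0.5,1],[0,0,0,0,1],[0,0,0,0,1]]]'
python3 -c "
from h import *
need(.4603,-.0311,.1048,89.4); print(r.get_obs()['ft_torque'].round(2))"
```

```text
t: 13.3
tool_pos: [0.4603, -0.0311, 0.1048]
eef_rot: [3.084, 0.6, 0.0]
wrist_force: [0.2, 0.4, -1.4]
grip_width: 0.0176
grasp_force: 50.0
t 13.3 pos [ 0.4603 -0.0311  0.1048] yaw 22.0 tilt [ 1.e-04 -1.e-04 -1.e+00] F [ 0.2  0.4 -1.4] w 0.0176 g 50.0
j [ 0.49  0.12 -0.54  2.    0.07  1.05 -1.27] shift units [0. 0. 0.] turn -9.8
[ 0.02  0.01 -0.03]
```

Turning freely with no torque. Completing the quarter turn.

```bash

python3 -m handwheel '[[[0,0,0,-0.8,1],[0,0,0,-1,1],[0,0,0,-1,1],[0,0,0,-1,1],[0,0,0,-1,1],[0,0,0,-1,1],[0,0,0,-1,1],[0,0,0,-1,1],[0,0,0,-1,1],[0,0,0,-0.7,1],[0,0,0,-0.3,1],[0,0,0,0,1]]]'
python3 -m handwheel '[[[0,0,0,0,1],[0,0,0,0,1]]]'
python3 - <<'E'
from h import *
need(.4603,-.0311,.1048,89.4); print(r.get_obs()['ft_torque'].round(2))
o=r.get_obs(); d=r.get_image('scene'); cv2.imwrite('pics/s3.png',cv2.resize(d['image'][180:400,150:370],None,fx=2.5,fy=2.5))
E
```

```text
t: 14.3
tool_pos: [0.4602, -0.0311, 0.1048]
eef_rot: [2.231, 2.211, -0.0]
wrist_force: [0.3, 0.8, -2.8]
grip_width: 0.0175
grasp_force: 50.0
t: 14.47
tool_pos: [0.4603, -0.0311, 0.1048]
eef_rot: [2.234, 2.209, 0.0]
wrist_force: [0.2, -0.6, -2.3]
grip_width: 0.0175
grasp_force: 50.0
t 14.47 pos [ 0.4603 -0.0311  0.1048] yaw 89.35 tilt [ 1.e-04 -0.e+00 -1.e+00] F [ 0.2 -0.6 -2.3] w 0.0175 g 50.0
j [ 0.57  0.13 -0.62  1.99  0.09  1.05 -0.11] shift units [-0.  0.  0.] turn -0.01
[-0.04 -0.13 -0.  ]
```

```bash

python3 -m handwheel '[[[0,0,-0.05,0,1],[0,0,-0.05,0,1],[0,0,-0.05,0,1],[0,0,-0.05,0,1],[0,0,-0.05,0,1],[0,0,0,0,1],[0,0,0,0,1]]]' 60
python3 -c "
from h import *
need(.4603,-.0311,.19,89.4); print(r.get_obs()['ft_torque'].round(2))"
```

```text
t: 15.1
tool_pos: [0.4602, -0.0311, 0.111]
eef_rot: [2.231, 2.211, -0.0]
wrist_force: [0.4, -0.4, -5.9]
grip_width: 0.0174
grasp_force: 60.0
t 15.1 pos [ 0.4602 -0.0311  0.111 ] yaw 89.49 tilt [-0.e+00 -1.e-04 -1.e+00] F [ 0.4 -0.4 -5.9] w 0.0174 g 60.0
j [ 0.57  0.12 -0.63  1.99  0.08  1.06 -0.1 ] shift units [ 0.    0.01 -3.16] turn 0.01
[-0.01 -0.05 -0.04]
```

The wrist force has grown by about 3.5 N, so the insert is on the foot and not jamming. Lifting on.

```bash

python3 -m handwheel '[[[0,0,-0.08,0,1],[0,0,-0.1,0,1],[0,0,-0.15,0,1],[0,0,-0.2,0,1],[0,0,-0.25,0,1],[0,0,-0.3,0,1],[0,0,-0.35,0,1],[0,0,-0.35,0,1],[0,0,-0.35,0,1],[0,0,-0.35,0,1],[0,0,-0.3,0,1],[0,0,-0.2,0,1]]]'
python3 -m handwheel '[[[0,0,-0.12,0,1],[0,0,-0.05,0,1],[0,0,0,0,1],[0,0,0,0,1],[0,0,0,0,1],[0,0,0,0,1],[0,0,0,0,1],[0,0,0,0,1],[0,0,0,0,1],[0,0,0,0,1]]]'
python3 - <<'E'
from h import *
need(.4603,-.0311,.19,89.4); print(r.get_obs()['ft_torque'].round(2))
d=r.get_image('scene'); cv2.imwrite('pics/s4.png',cv2.resize(d['image'][120:400,130:400],None,fx=2.1,fy=2.1))
E
```

```text
t: 16.1
tool_pos: [0.4606, -0.0311, 0.1868]
eef_rot: [2.23, 2.211, 0.001]
wrist_force: [0.2, 0.1, -6.2]
grip_width: 0.0175
grasp_force: 60.0
t: 16.93
tool_pos: [0.4602, -0.031, 0.1898]
eef_rot: [2.231, 2.212, -0.0]
wrist_force: [-0.0, -0.3, -6.6]
grip_width: 0.0175
grasp_force: 60.0
t 16.93 pos [ 0.4602 -0.031   0.1898] yaw 89.5 tilt [ 0.e+00 -1.e-04 -1.e+00] F [-0.  -0.3 -6.6] w 0.0175 g 60.0
j [ 0.59  0.03 -0.62  1.89  0.02  1.23 -0.05] shift units [-0.    0.   -0.01] turn 0.01
[-0.02 -0.12  0.04]
```

View pics/s4.png

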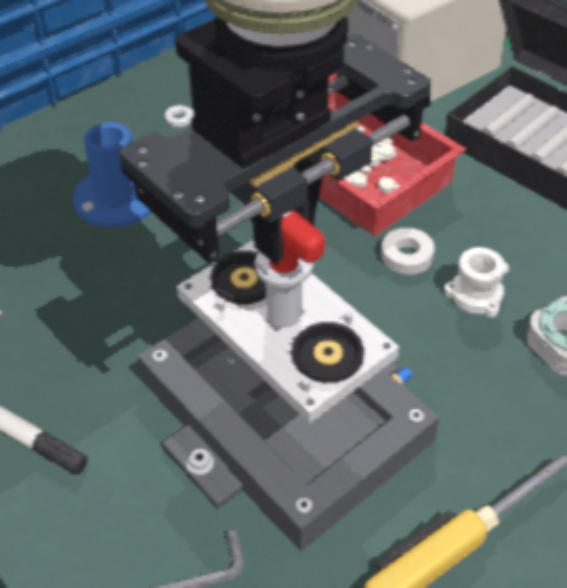

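The picture shows the insert hanging level on the key, with its slot at about (285,315), clear above the empty pocket. All the bystanders are where they started.

```bash

python3 -m handwheel '[[[0,0,0,0,1],[0,0,0,0,1],[0,0,0,0,1],[0,0,0,0,1],[0,0,0,0,1],[0,0,0,0,1]]]'
python3 -c "
from h import *
print(r.sign_off())"
```

```text
t: 17.48
tool_pos: [0.4602, -0.0311, 0.1898]
eef_rot: [2.231, 2.212, -0.0]
wrist_force: [-0.4, 0.4, -6.0]
grip_width: 0.0179
grasp_force: 60.0
the job is handed in; nothing more can be done
None
```

The insert hangs level and steady on the turned key, straight above its pocket with about 7 cm of air beneath it; I handed the job in at 17.5 s, the loose parts look untouched, and sign-off gave no verdict.

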